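Rock a stuck tapered plug out of a sample cell and stow it in the plug rack

ROBOT

A 6-joint arm with a two-finger parallel gripper is mounted at the origin on the work surface. World frame = base frame: x ahead of the robot, y to its left, z up, the work surface at z = 0. Lengths are in m, angles in rad, forces in N, time in s.
With the tool pointing down it reaches from about 0.3 to 0.95 m from the base axis. Payload 3.1 kg.
Tool frame: the origin (TCP) lies between the finger pads; the fingertips stand 19 mm ahead of it and the grasp point (between the pads) is the TCP; x points along the fingers, y is the direction in which the jaws open and shut, and the axes are right-handed (so a half turn about x gives the same grasp; the last joint's range is limited). The gripper opens to 85 mm and grips with 20 to 120 N. Pads are 22 mm wide; open, the fingers measure 114 mm over their backs; the gripper's body (76 mm by 85 mm) begins 54 mm behind the grasp point. The pads swing forward as they close: fully open they stand 13 mm farther back than shut.
Start: joints at [1.25, 0.308, 1.634, -0, 1.2, -0.07], TCP at [0.155, 0.605, 0.25] pointing down, gripper open.
Joint ranges: [-3.06, 3.06], [-0.79, 1.96], [0.05, 2.63], [-1.19, 4.34], [0.05, 2.64], [-2.94, 2.94]. Speed limits (rad/s): [2.79, 2.79, 3.14, 3.14, 3.14, 3.14].

INTERFACE

Orientations are given as [roll, pitch, yaw] about the fixed x, y, z axes, in that order (R = Rz(yaw) Ry(pitch) Rx(roll)).
In Python, from cell import bot, hand, ik, get_image, ticket, readout gives the robot as it stands. Calls block until the motion is done:
- bot.movep(position, orientation): joint-space move of the TCP to a pose.
- bot.line_to(position, ori=None, velocity=0.15, force_limit=None): straight line of the TCP; ori=None keeps the orientation; velocity is the mean speed in m/s. With force_limit (N) it stops when the force on the tool has changed by that much, and returns True; else False.
- bot.movej(angles): joint-space move.
- hand.command_gripper(opening): opening from 0.0 (shut) to 1.0 (fully open); the grip force is fixed at half the most; returns when the fingers have stopped.
- bot.wait(seconds).
- ik(position, orientation): joint angles nearest the present ones, or None.
- get_image(name): name is "side" or "top" or "wrist"; returns a dict with "image" (384x512x3 uint8, blue, green, red), "z_map" (384x512 float32, m along the optical axis (not along the pixel's ray), 0 where there is no reading), "fov_y" (degrees; the focal length in pixels is half the picture's height over the tangent of half this angle, whatever the lens; pixels are square), "cx", "cy" (the principal point, pixels), "distortion" ([k1, k2, p1, p2, k3] as OpenCV has them; the pictures are not rectified), "xyz" and "attitude" of the camera in the world. Camera axes: x right, y down, z forward; pixel columns grow to the right and rows downward; lengths in m; the calibration is good to about 2 mm. A picture is of the moment at which its call begins.
A pose or a line that the arm cannot do raises bot.MotionError and nothing moves.
- ticket.sign_off(): hands the job in, once; it reports no verdict.
Readings, each from a call of its own:
- readout.current_time(): time.
- readout.current_joints(): joint angles.
- readout.current_joint_vel(): joint speeds.
- readout.current_effort(): joint torques, N m.
- readout.current_tool_pos(): TCP position.
- readout.current_eef_rot(): TCP orientation.
- readout.current_wrist_force(): force on the tool from outside, world axes, zero at the start.
- readout.current_moment(): the same for the moment, N m.
- readout.current_width(): opening from 0.0 (shut) to 1.0 (fully open).
Only numpy, scipy, OpenCV 4.12 (cv2) and the standard library are available. Lean on these libraries where they do the work, as an engineer would, in place of code of your own. Each camera call takes 0.05 s, during which the arm holds its last target. There are 200 camera calls.

TASK

The white plug of the sample cell is stuck, and a straight pull only picks up the whole cell, which stands loose on the bench. Take the plug by the flat sides of its grip and rock it side to side in its seat while you ease it upwards until it comes out, keeping the cell standing in its place. Stand the plug upright on the rubber mat and let go of it, take it again by the narrow ends of its grip, and set it down upright, without letting it drop, in the empty slot of the rack, leaving the spare plug and the loose metal pieces alone.

Things in the scene. Friction and masses are not known exactly. Their poses are not given: they have to be found in the camera images.
- plug: White plug to take out, 76 mm tall, 0.2 to 0.3 kg. Origin: centre of its underside, z up. Stopper: 42 mm high, 64 mm long (x), long sides tapered, 25 mm wide (y) at the bottom, 30.4 mm at the top; the grip stands on it. It starts seated in the cell, at the cell's yaw, underside 50 mm above the bench: 30 mm of the stopper in the well, 12 mm standing out. A half turn makes no difference.
- plug_grip (a point): Centre of the plug's grip, 59 mm above its underside: a flat upright block 56 mm long (x), 18 mm thick (y) and 34 mm high, from 42 to 76 mm above the plug's underside (92 to 126 mm above the bench while seated). Flat sides: +y and -y; narrow ends: +x and -x.
- cell: Sample cell: aluminium block 104 (x) by 84 (y) mm, top 80 mm above the bench, on a base plate 150 x 150 x 10 mm; 1.4 to 1.8 kg, standing loose. Origin: centre of its underside. Central well 68 (x) by 38 (y) mm holds the plug. Two binding posts 14.4 mm thick stand on top at x = +44 and -44 mm, up to 124 mm, 9 mm from the grip's narrow ends: fingers do not fit between.
- cell_seals (a point): Middle of the well at the height of the seals, 70 mm above the cell's underside. A sprung rubber-faced bar along each long side (parallel to x) grips the taper by friction: a straight pull needs 30 to 45 N, twice the cell's weight. Rocking about this point's x axis (grip swaying along y, some 5 degrees each way) frees it: 1 to 1.5 mm of lift per half stroke; loose after about 20 mm.
- mat: Black rubber mat fixed on the bench, 170 (x) by 130 (y) mm, 4 mm thick; origin at the centre of its underside.
- rack: Grey plug rack, fixed. Base 100 (x) by 110 (y) by 8 mm; origin: centre of its underside. Three upright dividers, 40 mm long (x), 6 mm thick, tops 94 mm above the bench, at y = -44, 0, 44 mm, make two slots 38 mm wide. Plugs stand in it on the base, long side along x, ends jutting past the dividers, where fingers reach. Lips 10 mm high on the base at x = 36 to 41 mm, both ends.
- free_slot (a point): Centre of the floor of the rack's empty slot (8 mm above the bench, at y = +22 mm in the rack's frame); its x axis runs along the slot.
- spare_plug: A spare plug, the same as the first, standing in the other slot of the rack (y = -22 mm). Leave it alone. Origin: centre of the underside.
- steel_block: Loose steel block, 70 by 45 by 25 mm, a bystander; origin under its centre.
- copper_block: Loose copper block, 55 by 40 by 14 mm, a bystander; origin under its centre.
- electrode_disc: Loose brass disc, 40 mm in diameter, 18 mm high, a bystander; origin under its centre.

How it is judged:
By the outcome, as a careful person would: the job done as asked, in the order asked, and still so for the second after the job is handed in, with the robot touching nothing.
It also fails if it takes over 72 s, if anything falls off the work surface, if the arm or the gripper's body presses on something with over 40 N, if the wrist force passes 120 N, or if a joint passes its speed limit or range.

## Working session

There is one attempt and no reset: what is moved stays moved. The work goes in short steps, each a Python script; the robot and the scene stay as the last script left them, time stands still between calls to the robot, and variables do not carry over. Pictures are saved under pics/ and viewed, about 8 in all and at most 12, crops included, and the job is handed in when it is done.

```bash
ls; mkdir -p pics; cat > h.py <<'E'
import numpy as np, cv2
from cell import bot, hand, ik, get_image, ticket, readout
from scipy.spatial.transform import Rotation as R
def K(d):
    f=d["image"].shape[0]/2/np.tan(np.radians(d["fov_y"])/2)
    return np.array([[f,0,d["cx"]],[0,f,d["cy"]],[0,0,1]])
def rot(d):
    a=np.array(d["attitude"],float)
    return a if a.shape==(3,3) else (R.from_euler('xyz',a).as_matrix() if a.size==3 else R.from_quat(a).as_matrix())
def rays(d,px):
    u=cv2.undistortPoints(np.array(px,float).reshape(-1,1,2),K(d),np.array(d["distortion"],float)).reshape(-1,2)
    return np.c_[u,np.ones(len(u))]
def onplane(d,px,z):
    r=rays(d,px)@rot(d).T; o=np.array(d["xyz"])
    return o+r*((z-o[2])/r[:,2])[:,None]
def cloud(d):
    h,w=d["z_map"].shape; v,u=np.mgrid[:h,:w]
    r=rays(d,np.c_[u.ravel(),v.ravel()])
    return (np.array(d["xyz"])+(r*d["z_map"].reshape(-1,1))@rot(d).T).reshape(h,w,3)
def save(n,im): cv2.imwrite("pics/"+n+".png",im)
E
python3 - <<'E'
from h import *
for n in("top","side"):
    d=get_image(n); save(n+"0",d["image"]); np.save(n+"0.npy",d,allow_pickle=True)
    print(n,d["xyz"],d["attitude"],d["fov_y"],d["cx"],d["cy"],d["distortion"])
print(readout.current_time(),readout.current_eef_rot(),readout.current_wrist_force())
E
```

```text
pics
top [ 5.34452125e-01 -7.40601837e-04  1.09057064e+00] [-3.06857008 -0.01201742 -1.59821565] 49.22554914659289 247.8404855362975 190.38647358911342 [-0.13971578  0.          0.          0.          0.        ]
side [ 0.25280381 -0.68722399  0.63658403] [-2.192586    0.00733745 -0.46741867] 46.7527367281099 256.59604173551264 193.74293688809814 [-0.13617415  0.          0.          0.          0.        ]
0.1 [-1.63494583  1.56869158 -1.88572286] [-0.32899498  0.19488787  0.48955481]
```

View pics/top0.png

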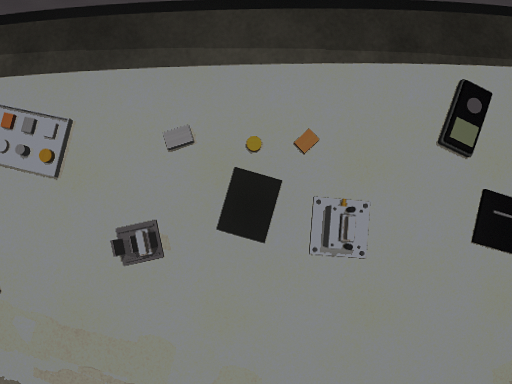

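View pics/side0.png

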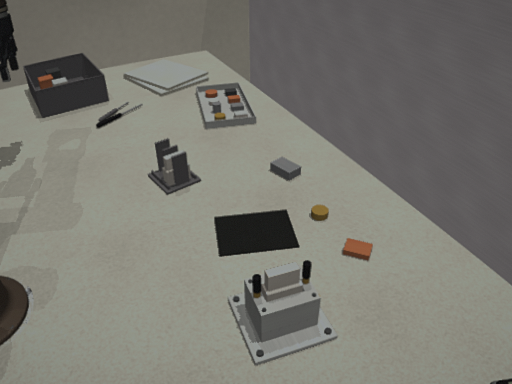

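Top view: cell near (340,228), mat (249,205), rack (140,243), bystanders along the upper row at (179,137), (254,144) and (306,141). Next I'll take numeric fits and enlarge the cell and rack.

```bash
python3 - <<'E'
from h import *
d=np.load("top0.npy",allow_pickle=True).item(); im=d["image"]; P=cloud(d)
a=cv2.resize(im[185:275,295:385],None,fx=4.4,fy=4.4,interpolation=cv2.INTER_CUBIC)
b=cv2.resize(im[205:280,95:170],None,fx=5.28,fy=5.28,interpolation=cv2.INTER_CUBIC)
save("crops0",np.clip(np.hstack([a,b]).astype(float)*1.5,0,255).astype(np.uint8))
def rect(m,n):
    pts=P[m][:,:2].astype(np.float32); c,s,an=cv2.minAreaRect(pts*1000); print(n,m.sum(),np.round(c,1),np.round(s,1),round(an,1),"med z",np.median(P[m][:,2]).round(4), "pca",np.round(np.degrees(np.arctan2(*np.linalg.svd(pts-pts.mean(0),full_matrices=False)[2][0][::-1])),1),"mean",pts.mean(0).round(4))
Z=P[...,2]; u=np.arange(512)[None]; v=np.arange(384)[:,None]
B=lambda u0,u1,v0,v1:(u>=u0)&(u<u1)&(v>=v0)&(v<v1)
cb=B(300,380,185,270)
print("bench z",np.median(Z[230:300,200:290]))
rect(cb&(Z>.005)&(Z<.02),"plate");rect(cb&(Z>.005),"cell all");rect(cb&(Z>.072)&(Z<.086),"celltop"); rect(cb&(Z>.105),"grip+posts")
rb=B(95,170,205,280)
rect(rb&(Z>.004)&(Z<.014),"rackbase");rect(rb&(Z>.085)&(Z<.11),"dividers");rect(rb&(Z>.07)&(Z<.09),"grip spare")
m=B(205,295,155,255)&(im.max(2)<60)
c=max(cv2.findContours(m.astype(np.uint8),0,2)[0],key=cv2.contourArea)
w=onplane(d,c.reshape(-1,2),.004)[:,:2].astype(np.float32); print("mat",cv2.minAreaRect(w*1000))
for n,bb in(("steel",B(155,200,120,155)),("disc",B(240,268,130,158)),("cop",B(285,325,120,160))): rect(bb&(Z>.007),n)
print("highcell"); 
for r in Z[195:262:3,310:372:3]: print((r*1000).astype(int))
E
```

```text
bench z 0.0004299236978041465
plate 1642 [ 516.5 -251.3] [205.9 209. ] 89.6 med z 0.0105 pca 50.3 mean [ 0.5108 -0.2386]
cell all 3334 [ 517.1 -177.4] [353.6 209. ] 89.6 med z 0.0279 pca 82.1 mean [ 0.5123 -0.2399]
celltop 993 [ 511.2 -251.9] [ 84.7 102.9] 83.3 med z 0.0804 pca 175.1 mean [ 0.5116 -0.2493]
grip+posts 331 [ 499.5 -135.3] [ 96.8 260.7] 5.8 med z 0.1255 pca -95.3 mean [ 0.5127 -0.2287]
rackbase 888 [487.2 289.7] [196.6 192.5] 89.4 med z 0.0076 pca 79.7 mean [0.4861 0.2745]
dividers 223 [484.3 268.9] [53.9 92.9] 11.2 med z 0.0923 pca -77.6 mean [0.4868 0.265 ]
grip spare 298 [485.2 267.2] [56.2 89.4] 11.2 med z 0.0831 pca -79.3 mean [0.4876 0.2565]
mat ((577.1683959960938, -17.956771850585938), (128.6443634033203, 168.88165283203125), 72.47541046142578)
steel 519 [653.1 105.7] [309.5  76.3] 28.0 med z 0.0248 pca 40.0 mean [0.7526 0.1582]
disc 195 [643.7 -26.7] [ 37.2 221.5] 86.2 med z 0.0179 pca 171.1 mean [ 0.7292 -0.0322]
cop 331 [661.1 -84.8] [ 83.9 292.2] 40.4 med z 0.0141 pca -40.6 mean [ 0.7365 -0.1689]
highcell
[ 1  0  0  2 -2  1  0 -4  1  1 -2  2  1 -2  2  0  0  
[... 1048 characters left out ...]
3   1]
[   7    9   10   12   11   32   71   83   82 1090   75   97  125  126
  129   80   81   81    9   12   -2]
[ 9 10 12 10  9 37 72 81 81 82 33 89 90 92 90 79 81 80  9 10  2]
[ 10  12  12  11   9  42  75  79  81  80  82  82 101  78  82  79  81  81
  12   8  -1]
[ 11  10  11  10  10  44  77  81  82  81  81  85 121 123 126  82  81  80
  11  -4  -2]
[ 12  12  14  10  14   8  13  10  11   9   8  11   7 126  77  81  82  82
  13   0   0]
[ 9 14 11 11  8  9 10  8  6 14 12 11  8  9 10 12 10 12 12 -1  2]
[-1 -1 -1  2  2  0  0  9 11  6 10  9 10 11 10  9 10 13  9  2 -2]
[ 1  5  2  1  0 -3  3  0  4  4  2  0  4  1  2  0 -1  4  9  0  0]
[ 0  2  3  0 -1  4  0 -1  1  0 -3  1  2  1  0  0 -1  5  2 -1 -3]
```

View pics/crops0.png

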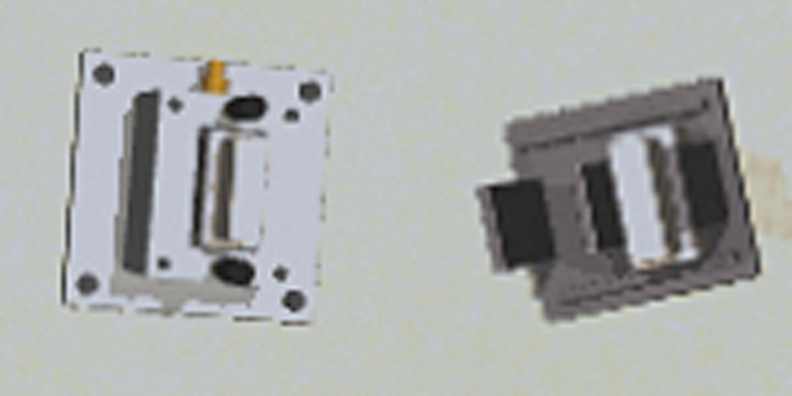

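Crops: the cell's grip runs vertically at crop (235,190) between two black posts, and the rack's empty slot is the left one (+y) with the spare in the right one. Now a cleaner fit, then move above the cell for a close look.

```bash
cat >> h.py <<'E'
def down(a,tilt=0,yaw=0):
    """tool down with jaw axis at world angle a; tilt about horizontal axis at angle yaw"""
    y=np.array([np.cos(a),np.sin(a),0]); x=np.array([0,0,-1.])
    M=np.c_[x,y,np.cross(x,y)]
    M=R.from_rotvec(tilt*np.array([np.cos(yaw),np.sin(yaw),0])).as_matrix()@M
    import warnings; warnings.simplefilter("ignore")
    return R.from_matrix(M).as_euler('xyz')
def fit(P,m,n):
    pts=P[m][:,:2]*1000
    md=np.median(pts,0); pts=pts[np.linalg.norm(pts-md,axis=1)<130].astype(np.float32)
    c,s,an=cv2.minAreaRect(pts); print(n,len(pts),np.round(c,1),np.round(s,1),round(an,1))
def clean(m,k=3):
    m=cv2.morphologyEx(m.astype(np.uint8),cv2.MORPH_OPEN,np.ones((k,k)))
    q,l,st,_=cv2.connectedComponentsWithStats(m); 
    return l==1+np.argmax(st[1:,4])
E
python3 - <<'E'
from h import *
d=np.load("top0.npy",allow_pickle=True).item(); P=cloud(d);Z=P[...,2]; u=np.arange(512)[None]; v=np.arange(384)[:,None]
B=lambda u0,u1,v0,v1:(u>=u0)&(u<u1)&(v>=v0)&(v<v1)&(Z<.15)
cb=B(300,380,185,270); rb=B(95,170,205,280)
fit(P,clean(cb&(Z>.006)),"cell all 150x150");fit(P,clean(cb&(Z>.073)&(Z<.086)),"celltop");fit(P,clean(cb&(Z>.118)&(v>205)&(v<250)&(u>343),2),"grip")
fit(P,clean(rb&(Z>.004)),"rack");fit(P,rb&(Z>.087)&(Z<.1),"div")
for a in (np.radians(85),np.radians(-95)):
    print(a,ik([.5117,-.2510,.30],down(a)),ik([.577,-.018,.2],down(a)))
for a in np.radians([11,191]): print(a,ik([.481,.29,.2],down(a)),ik([.577,-.018,.2],down(a)))
E
```

```text
cell all 150x150 3225 [ 511.3 -251.9] [151.4 149.2] 83.1
celltop 535 [ 513.9 -229.6] [ 39.1 102.6] 83.6
grip 193 [ 508.2 -258.2] [33.  54.6] 83.4
rack 1696 [486.  270.4] [101.1 111.7] 11.3
div 171 [484.6 268.9] [43.  93.1] 11.6
1.4835298641951802 [-0.53243371  0.15971538  1.71374651  0.          1.26813076 -2.01596357] [-1.06610511e-01  2.70179001e-01  1.79160997e+00 -4.44089210e-16
  1.07980368e+00 -1.59014038e+00]
-1.6580627893946132 [-0.53243371  0.15971538  1.71374651  0.          1.26813076  1.12562908] [-1.06610511e-01  2.70179001e-01  1.79160997e+00 -4.44089210e-16
  1.07980368e+00  1.55145228e+00]
0.19198621771937624 [ 4.65030156e-01  2.41339731e-01  1.82833150e+00 -4.44089210e-16
  1.07192142e+00  2.73043938e-01] [-1.06610511e-01  2.70179001e-01  1.79160997e+00 -4.44089210e-16
  1.07980368e+00 -2.98596729e-01]
3.3335788713091694 [ 0.46503016  0.24133973  1.8283315   0.          1.07192142 -2.86854872] [-0.10661051  0.270179    1.79160997  0.          1.07980368  2.84299592]
```

```bash
python3 - <<'E'
from h import *
a=np.radians(-96.7)
bot.movep([.5113,-.2519,.28],down(a)); print(readout.current_time())
d=get_image("wrist"); np.save("w1.npy",d,allow_pickle=True); save("w1",np.clip(d["image"]*1.4,0,255).astype(np.uint8))
print(d["xyz"],d["attitude"],d["distortion"],readout.current_tool_pos())
P=cloud(d);Z=P[...,2]
print([(round(q,3)) for q in np.nanpercentile(Z[d["z_map"]>0],[1,10,50,90,99])])
m=clean((Z>.119)&(Z<.132)&(np.hypot(P[...,0]-.511,P[...,1]+.252)<.035)); fit(P,m,"grip 56x18"); print(np.median(Z[m]))
m=clean((Z>.074)&(Z<.086)&(d["z_map"]>0)&(np.hypot(P[...,0]-.511,P[...,1]+.252)<.09)); fit(P,m,"top 104x84"); print(np.median(Z[m]))
m=((Z>.119)&(Z<.132)&(np.hypot(P[...,0]-.511,P[...,1]+.252)<.06)).astype(np.uint8)
n,l,s,c=cv2.connectedComponentsWithStats(m); print(s,c)
E
```

```text
3.35
[ 0.59414363 -0.26090182  0.40504881] [ 2.81405265e+00  1.19237667e-04 -1.68583204e+00] [-0.06918313  0.          0.          0.          0.        ] [ 0.51161685 -0.25125254  0.27996946]
[np.float64(-0.0), np.float64(0.001), np.float64(0.002), np.float64(0.336), np.float64(0.354)]
grip 56x18 984 [ 514. -251.] [18.  55.3] 83.8
0.12732191309445853
top 104x84 4499 [ 513.4 -251. ] [ 84.3 105. ] 83.4
0.08135557289192064
[[     0      0    512    384 195291]
 [   247    122     15     16    177]
 [   245    146     19     55    984]
 [   248    207     13     15    156]] [[255.50995182 191.63495502]
 [254.06779661 129.92090395]
 [254.02134146 172.28150407]
 [253.99358974 213.6474359 ]]
```

View pics/w1.png

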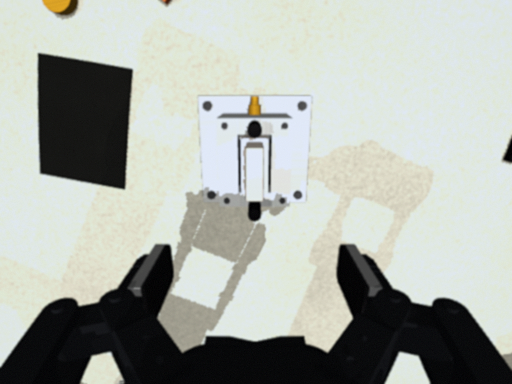

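Wrist view: cell squarely in view, grip centred at (254,172) between posts at (254,130) and (254,214), midway between the fingers. The top and wrist fits agree to within 2–3 mm. Descend and grip.

```bash
cat >> h.py <<'E'
CX,CY,YAW=.5130,-.2513,np.radians(-6.6)
JA=YAW-np.pi/2
E
python3 - <<'E'
from h import *
f=lambda: np.round(readout.current_wrist_force(),1)
bot.line_to([CX,CY,.15],down(JA)); print(f())
print(bot.line_to([CX,CY,.116],down(JA),velocity=.05,force_limit=8),f(),readout.current_tool_pos())
hand.command_gripper(0.0); print("w",readout.current_width(),f(),np.round(readout.current_moment(),2),readout.current_tool_pos(),readout.current_time())
E
```

```text
[ 0.2 -0.4  0.9]
False [-0.2  0.8  0.2] [ 0.51317703 -0.25137359  0.11603237]
w 0.19626003880251858 [-0.8  1.7  2.9] [ 0.29  0.06 -0.06] [ 0.51311622 -0.25101849  0.11632963] 5.875
```

```bash
cat >> h.py <<'E'
PIV=np.array([CX,CY,.070])
def rock(th,lift,v=.03,H=.046):
    ax=np.array([np.cos(YAW),np.sin(YAW),0])
    p=PIV+R.from_rotvec(th*ax).apply([0,0,H+lift])
    bot.line_to(p,down(JA,th,YAW),velocity=v)
    return np.round(np.array(readout.current_wrist_force()),1)
E
python3 - <<'E'
from h import *
s=1; lift=0
for i in range(7):
    f=rock(s*np.radians(5),lift); print(i,round(lift*1000,1),f,np.round(readout.current_moment(),2),np.round(readout.current_tool_pos(),4),round(readout.current_time(),2))
    if i: lift+=.001 if abs(f[2])<12 else 0
    s=-s
d=get_image("side"); np.save("s1.npy",d,allow_pickle=True); save("s1",cv2.resize(d["image"][230:384,200:370],None,fx=3,fy=3))
E
```

```text
0 0 [0.6 3.9 5.4] [0.77 0.01 0.06] [ 0.5127 -0.2548  0.1162] 6.16
1 0 [ 0.8 -0.5 -1.7] [ 0.05 -0.11 -0.09] [ 0.5136 -0.247   0.1156] 6.58
2 1.0 [1.1 4.  1.4] [ 0.69 -0.18  0.09] [ 0.5126 -0.2553  0.117 ] 7.0
3 2.0 [ 1.3 -1.6 -3.7] [-0.17 -0.2  -0.1 ] [ 0.5134 -0.2474  0.1175] 7.42
4 3.0 [0.4 2.9 1. ] [ 0.53 -0.09  0.05] [ 0.5125 -0.2558  0.119 ] 7.86
5 4.0 [ 0.7 -0.6 -3.3] [-0.2  -0.02 -0.11] [ 0.5135 -0.2471  0.1197] 8.3
6 5.0 [0.6 3.1 0.9] [ 0.42 -0.08  0.07] [ 0.5125 -0.2559  0.1211] 8.74
```

View pics/s1.png

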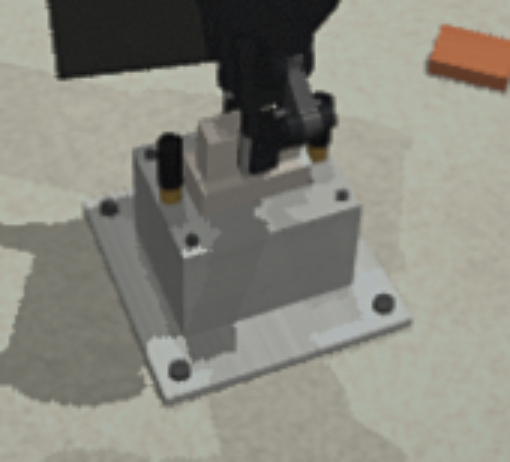

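The close-up shows the fingers on the flat sides, the plug tilted, and the cell plate flat on the bench. Forces are only a few N, so continue.

```bash
python3 - <<'E'
from h import *
s=-1; lift=.006; n=0
while lift<.0245 and n<30:
    f=rock(s*np.radians(5),lift); n+=1
    if n%3==0 or abs(f[2])>7: print(n,round(lift*1000,1),f,round(readout.current_time(),2))
    if abs(f[2])<8: lift+=.001
    s=-s
f=rock(0,lift); print("c",f,readout.current_width(),np.round(readout.current_tool_pos(),4))
d=get_image("side"); np.save("s2.npy",d,allow_pickle=True); save("s2",cv2.resize(d["image"][230:384,200:370],None,fx=3,fy=3))
E
```

```text
3 8.0 [ 0.6 -1.4 -2.9] 10.17
6 11.0 [0.7 1.9 0.6] 11.59
9 14.0 [ 0.7 -1.1 -3.5] 13.07
12 17.0 [-0.5  1.1 -0.2] 14.59
15 20.0 [ 0.1 -1.  -1.8] 16.17
18 23.0 [ 1.   0.4 -1.2] 17.8
c [-0.8 -0.5 -2.8] 0.19871636900081868 [ 0.5128 -0.2521  0.1409]
```

View pics/s2.png

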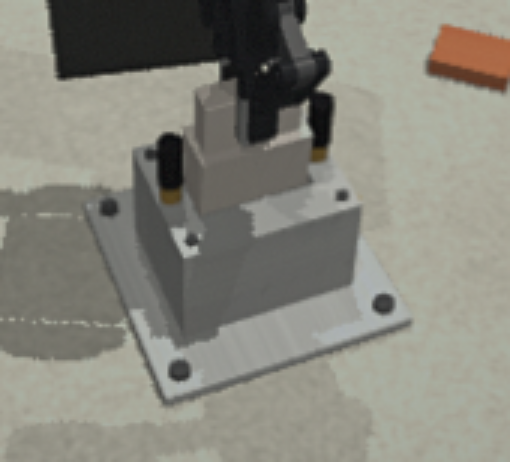

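The plug is up about 25 mm, loose (about 2.8 N hanging), and the cell has stayed in place. Lift out and stand it on the mat.

```bash
python3 - <<'E'
from h import *
f=lambda: np.round(readout.current_wrist_force(),1)
o=down(JA)
bot.line_to([CX,CY,.155],o,velocity=.05); print(f())
bot.line_to([CX,CY,.225],o,velocity=.12)
M=[.577,-.018]
bot.line_to([*M,.225],o,velocity=.2); print(f(),readout.current_time())
bot.line_to([*M,.085],o,velocity=.12); bot.wait(.2); print(f())
print(bot.line_to([*M,.064],o,velocity=.02,force_limit=3),f(),readout.current_tool_pos(),readout.current_time())
d=get_image("side"); np.save("s3.npy",d,allow_pickle=True); save("s3",cv2.resize(d["image"][150:384,200:370],None,fx=2.5,fy=2.5))
E
```

```text
[ 0.9  0.2 -3. ]
[-0.1  0.2 -2.2] 21.2917
[ 0.7  0.3 -2.5]
True [0.7 0.5 4. ] [ 0.57693389 -0.01795529  0.07040217] 23.5333
```

View pics/s3.png

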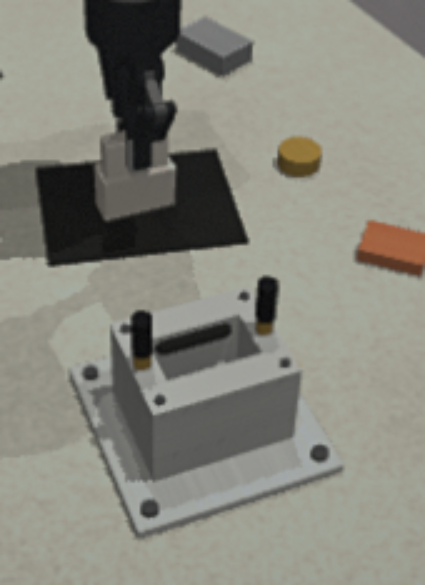

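Plug stands upright on the mat; the cell is standing with an empty well. Release, measure the plug and the rack from close up.

```bash
python3 - <<'E'
from h import *
f=lambda: np.round(readout.current_wrist_force(),1)
hand.command_gripper(1.0); print(f())
bot.line_to([.577,-.018,.16],down(JA),velocity=.12); bot.line_to([.577,-.018,.25],down(JA),velocity=.2)
d=get_image("wrist"); P=cloud(d); Z=P[...,2]; r=np.hypot(P[...,0]-.577,P[...,1]+.018)<.05
a=d["image"]
m=clean((Z>.073)&(Z<.088)&r); fit(P,m,"grip on mat 56x18"); print(np.median(Z[m]))
fit(P,clean((Z>.035)&(Z<.088)&r),"all plug 64x30"); print(readout.current_tool_pos())
bot.movep([.4805,.29,.25],down(np.radians(11.3)))
d=get_image("wrist"); P=cloud(d); Z=P[...,2]; r=np.hypot(P[...,0]-.4855,P[...,1]-.2695)<.095
fit(P,clean((Z>.004)&(Z<.11)&r),"rack 100x110")
fit(P,(Z>.0875)&(Z<.105)&r&(d["image"].max(2)<110),"dividers 40x94")
n,l,s,c=cv2.connectedComponentsWithStats(((Z>.088)&(Z<.103)&r).astype(np.uint8))
for i in range(1,n):
    if s[i,4]>60: fit(P,l==i,"div%d"%i); print(np.median(Z[l==i]))
m=clean((Z>.077)&(Z<.0875)&r); fit(P,m,"spare grip")
save("w4",np.hstack([np.clip(a[50:350,60:450]*1.3,0,255),np.clip(d["image"][50:350,60:450]*1.3,0,255)]).astype(np.uint8)); print(readout.current_time())
E
```

```text
[-0.8  0.1 -0.6]
grip on mat 56x18 908 [577.4 -18. ] [17.7 56.1] 83.0
0.08129962733741955
all plug 64x30 1555 [577.7 -17.8] [29.9 63.5] 83.9
[ 0.57556841 -0.01783901  0.24777573]
rack 100x110 7242 [488.1 271.4] [100.5 109.5] 11.0
dividers 40x94 885 [488.2 271.1] [40.1 94.2] 11.3
div1 291 [479.8 314.2] [39.3  6.2] 10.5
0.09504800676112074
div2 297 [488.2 271. ] [40.1  6.6] 11.5
0.09491736857517175
div3 292 [496.4 228.2] [39.2  6.7] 11.4
0.09473582422141524
spare grip 884 [491.4 249.7] [55.2 18.2] 11.0
27.0833
```

View pics/w4.png

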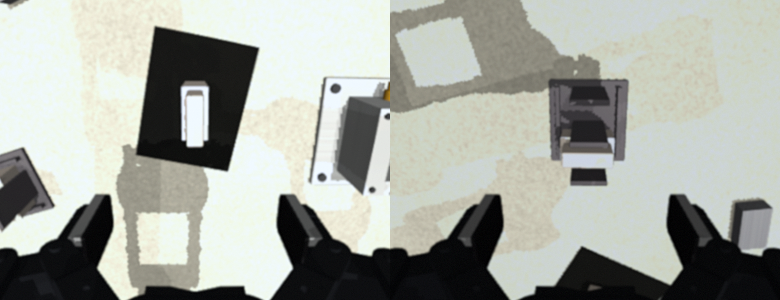

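The plug on the mat is centred at (577.5,-18.0) mm; the rack dividers fit cleanly (40x94) at (488.2,271.1), yaw 11.3°. The picture shows the plug upright on the mat (left) and the empty upper slot (right). Regrasp by the narrow ends, carry it, and check plug against slot in one view.

```bash
python3 - <<'E'
from h import *
f=lambda: np.round(readout.current_wrist_force(),1)
a=np.radians(-6.6); g=[.5773,-.0180]
bot.movep([*g,.19],down(a)); bot.line_to([*g,.11],down(a),velocity=.12)
print(bot.line_to([*g,.070],down(a),velocity=.05,force_limit=5),f(),readout.current_tool_pos())
hand.command_gripper(0.0); print("w",readout.current_width(),f(),np.round(readout.current_moment(),2))
bot.line_to([*g,.09],down(a),velocity=.04); print(f())
bot.line_to([*g,.23],down(a),velocity=.15); print("w",readout.current_width(),f())
y=np.radians(11.3); s=[.4840,.2927]
bot.movep([*s,.23],down(y)); bot.line_to([*s,.185],down(y),velocity=.1); bot.wait(.3)
print(readout.current_time(),f(),readout.current_tool_pos(),readout.current_width())
d=get_image("wrist"); np.save("w5.npy",d,allow_pickle=True); P=cloud(d); Z=P[...,2]; r=np.hypot(P[...,0]-.488,P[...,1]-.271)<.095
m=(Z>.0885)&(Z<.103)&r
n,l,st,c=cv2.connectedComponentsWithStats(m.astype(np.uint8))
for i in range(1,n):
    if st[i,4]>60: fit(P,l==i,"div%d"%i)
m=clean((Z>.185)&(Z<.208)&(d["image"].min(2)>90)&r); fit(P,m,"grip held"); print(np.median(Z[m]))
e=get_image("side"); np.save("s5.npy",e,allow_pickle=True)
save("w5",np.hstack([np.clip(d["image"][90:384,60:450]*1.3,0,255),cv2.resize(e["image"][80:227,100:295],(390,294))]).astype(np.uint8))
E
```

```text
False [-0.2  0.4  1. ] [ 0.57763521 -0.0180357   0.07021328]
w 0.6442652846972287 [-0.5  0.3  3. ] [-0.06  0.01 -0.01]
[-0.7  0.5 -3.8]
w 0.6434679016404795 [ 0.2  1.1 -3.7]
34.35 [-0.3  0.3 -2.6] [0.48445016 0.29298729 0.18579298] 0.6405989965053823
div1 501 [479.7 314.1] [39.5  6.6] 11.4
grip held 2731 [484.1 294.3] [53.6 15.9] 12.0
0.1965190029949741
```

View pics/w5.png

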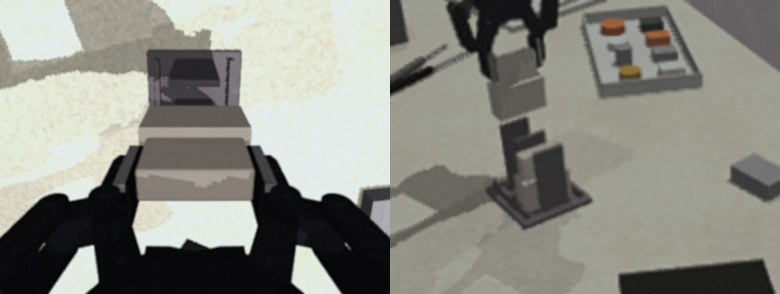

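The plug is held over the slot, its two steps visible at (195,155) and (195,122). Check numerically for tilt about the jaw axis before lowering.

```bash
python3 - <<'E'
from h import *
d=np.load("w5.npy",allow_pickle=True).item(); P=cloud(d); Z=P[...,2]
c,s=np.cos(np.radians(11.3)),np.sin(np.radians(11.3)); q=P-np.array([.484,.2927,0])
X=c*q[...,0]+s*q[...,1]; Y=-s*q[...,0]+c*q[...,1]
m=(np.abs(X)<.02)&(Z>.10)&(Z<.22)&(np.abs(Y)<.03)
# profile per image row
for v in range(190,300,4):
    k=m[v]
    if k.sum()>20: print(v,k.sum(),"Y %.1f Z %.1f"%(np.median(Y[v][k])*1e3,np.median(Z[v][k])*1e3),d["image"][v][k].mean().round())
E
```

```text
198 59 Y 13.2 Z 127.4 71.0
202 62 Y 13.8 Z 136.2 71.0
206 65 Y 14.3 Z 144.2 71.0
210 68 Y 14.7 Z 151.3 71.0
214 70 Y 15.1 Z 158.3 70.0
218 70 Y 14.6 Z 162.6 120.0
222 71 Y 12.2 Z 162.7 124.0
226 71 Y 9.9 Z 163.0 120.0
230 73 Y 9.2 Z 166.6 74.0
234 74 Y 9.2 Z 171.3 75.0
238 77 Y 9.1 Z 175.6 75.0
242 79 Y 9.1 Z 179.9 75.0
246 81 Y 9.2 Z 183.9 76.0
250 82 Y 9.1 Z 187.7 76.0
254 84 Y 9.1 Z 191.2 76.0
258 87 Y 9.1 Z 194.6 82.0
262 86 Y 8.0 Z 196.3 121.0
266 86 Y 6.0 Z 196.5 118.0
270 87 Y 3.9 Z 196.7 108.0
274 87 Y 1.7 Z 196.7 102.0
278 85 Y -0.6 Z 196.6 98.0
282 85 Y -2.9 Z 196.5 97.0
286 84 Y -5.1 Z 196.6 97.0
290 82 Y -7.7 Z 196.2 112.0
```

The plug is upright (grip face vertical at Y = 9.1 mm) and centred in the slot. Lower it to contact, then release.

```bash
python3 - <<'E'
from h import *
f=lambda: np.round(readout.current_wrist_force(),1)
y=np.radians(11.3); s=[.4840,.2927]
print(bot.line_to([*s,.085],down(y),velocity=.07,force_limit=8),f()); bot.wait(.2)
hit=bot.line_to([*s,.067],down(y),velocity=.015,force_limit=3); t=readout.current_tool_pos()
print(hit,f(),np.round(t,4),np.round(readout.current_moment(),2),readout.current_time())
if hit and .070<t[2]<.077:
    hand.command_gripper(1.0)
    bot.line_to([*s,.15],down(y),velocity=.1); bot.line_to([*s,.26],down(y),velocity=.2)
    d=get_image("wrist"); P=cloud(d); Z=P[...,2]; r=np.hypot(P[...,0]-.488,P[...,1]-.271)<.095
    m=((Z>.077)&(Z<.0885)&r&(d["image"].min(2)>90)).astype(np.uint8); n,l,st,c=cv2.connectedComponentsWithStats(m)
    for i in range(1,n):
        if st[i,4]>200: fit(P,l==i,"grip"); print(np.median(Z[l==i]))
    bot.movep([.30,.40,.30],down(np.radians(20)))
    tp=get_image("top"); e=get_image("side"); np.save("fin.npy",[tp,e],allow_pickle=True)
    P=cloud(tp);Z=P[...,2]; u=np.arange(512)[None]; v=np.arange(384)[:,None]
    fit(P,clean((u>300)&(u<380)&(v>185)&(v<270)&(Z<.15)&(Z>.006)),"cell")
    save("fin",np.hstack([e["image"][100:384,130:360],cv2.resize(tp["image"][120:284,100:390],None,fx=1.73,fy=1.73)[:284]]) )
    print(readout.current_time(),f())
E
```

```text
False [ 0.3 -0.3 -2.1]
True [-1.4  0.3  5.1] [0.4839 0.2927 0.0747] [-0.01 -0.05 -0.03] 36.9667
grip 829 [483.8 292.7] [54.6 17.3] 11.6
0.08535223388350277
grip 725 [491.6 249.2] [55.  18.1] 10.5
0.08538480533128412
cell 3236 [ 510.7 -252.2] [152.5 149.6] 83.3
40.025 [-1.  -0.1  0.5]
```

View pics/fin.png

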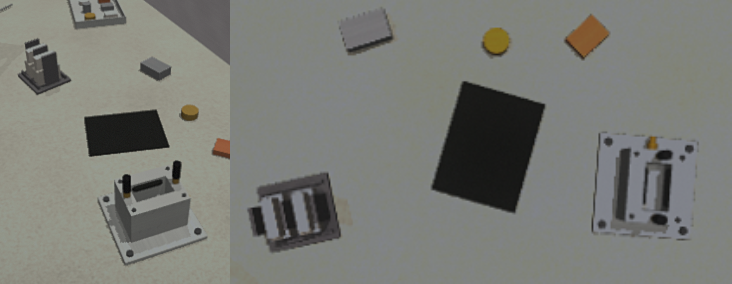

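Both plugs stand level in the rack, their tops at the same height. The cell has moved less than 1 mm and the bystanders are where they were. Handing in.

```bash
python3 -c "
from h import *
ticket.sign_off(); print(readout.current_time())"
```

```text
the job is handed in; nothing more can be done
the job is handed in; nothing more can be done
```

The plug is out of the cell and standing upright in the rack's empty slot. I handed the job in at about 40 s on the robot's clock.

- **Taking the plug out:** I gripped it by the flat sides and rocked it about 5° each way, easing it up about 1 mm per half stroke. It was loose by about 25 mm of lift. The vertical force read 5.4 N at most at the end of each stroke, and the cell stayed flat on the bench.
- **Mat and regrasp:** I stood the plug upright on the mat, let go of it, and took it again by the narrow ends.
- **Rack:** I lowered it slowly until it touched the slot floor, then released it and backed the arm away.

**Last checks:**
- The plug's centre is at (483.8, 292.7) mm against a slot centre of (484.0, 292.7) mm.
- Its top is level with the spare plug's, at 85 mm.
- The cell is within 1 mm of where it started.
- By eye, the bystander pieces have not moved.
- The top and wrist cameras disagreed by a constant 2 mm or so. I went by the wrist camera, which agreed with the arm's own position readings.

No check failed.

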